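Feel the relay bays, then plug in the new relay

ROBOT

A 7-joint arm with a two-finger parallel gripper is mounted at the origin on a cart in front of the work surface, level with it; the furniture and walls round the work are solid. World frame = base frame: x ahead of the robot, y to its left, z up, the work surface at z = 0. Lengths are in mm, angles in rad, forces in N, time in s.
With the tool pointing down it reaches from about 400 to 875 mm from the base axis. Payload 4.4 kg.
Tool frame: the origin (TCP) lies on the centre line of the jaws, within the pads' length; the fingertips stand 19 mm ahead of it and the grasp point (between the pads) is the TCP; z points along the fingers, y is the line along which they close (so a half turn about z gives the same grasp; the last joint's range is limited). The gripper opens to 85 mm and grips with 20 to 120 N. Pads are 22 mm wide; open, the fingers measure 114 mm over their backs; the gripper's body (76 mm by 85 mm) begins 54 mm behind the grasp point. The pads swing forward as they close: fully open they stand 13 mm farther back than shut.
Start: joints at [1.273, 0.628, 0.038, 1.517, -0.027, 0.996, -0.02], TCP at [149.352, -632.623, 225.313] pointing down, gripper open.
Joint ranges: [-3.06, 3.06], [-0.37, 2.12], [-1.25, 1.32], [0.18, 2.47], [-1.1, 4.24], [0.23, 1.98], [-2.94, 2.94]. Speed limits (rad/s): [2.57, 2.57, 3.14, 3.14, 3.14, 3.14, 3.14].

INTERFACE

Orientations are given as [roll, pitch, yaw] about the fixed x, y, z axes, in that order (R = Rz(yaw) Ry(pitch) Rx(roll)).
In Python, from cell import ctrl, viewer, silhouettes gives the robot as it stands.
- The arm moves only by the shell command python3 -m creep 'ROWS'. ROWS is JSON, a list of rows, each an object with "jaw": the gripper command: -1 is shut, 1 is fully open, values between are in proportion; "xyz": the shift along the tool's x, y, z in mm, a list of three; "angular": the turn, a rotation vector about the tool's x, y, z in rad, a list of three. In form: [{"jaw": jaw, "xyz": [tx, ty, tz], "angular": [rx, ry, rz]}, ...]. A call has 1 to 12 rows; each row is the pose to reach, as a shift and turn from the pose commanded when the call began, along the tool's axes at that moment; what a row does not reach only later rows make up. A row lasts 1/8 s, in which the tool goes at most 62.5 mm and 10.7 degrees, less where a joint would pass 70% of its speed; a pose out of reach is approached as far as the arm can. A call with a gripper value outside its range is refused whole. The fingers move at their own pace and stop on an object; the grip force is fixed at half the most. Time passes only in rows, so rows that repeat a pose let the fingers close. It gives the time, the measured TCP pose, the force, the opening and the grip force at its end, in the units of the state.
- ctrl.read_state(): the state, without advancing time (a new reading comes with each control period).
- viewer.get_image(name): name is "scene" or "top" or "wrist"; returns (picture, depth): 400x640x3 uint8, red, green, blue; 400x640 float32, mm along the optical axis (not along the pixel's ray), 0 where there is no reading.
- viewer.camera_model(name): a dict with "fx", "fy", "cx", "cy" (pixels), "dist" ([k1, k2, p1, p2, k3] as OpenCV has them; the pictures are not rectified), "T" (4x4, takes a point from camera to world coordinates). Camera axes: x right, y down, z forward; pixel columns grow to the right and rows downward; lengths in mm; the calibration is good to about 2 mm. A picture is of the moment at which its call begins: read the wrist's pose just before it. camera_model takes no time and is no camera call; for the wrist camera it gives the pose at the moment of the call.
- ctrl.finish_job(): hands the job in; it is judged then, once.
Trained networks look in the newest picture that a camera, given by its name, has taken for a name from the list of things; names that differ only in an ending like _2 or _b are one class to them, and where a whole thing is asked for, a point or a joint stands for the part that bears it (a point fixed in the world has none). Each returns a list of dicts, best first, with "score" (0 to 1); they miss things now and then, are a little off and sometimes report something else, mostly with a low value. They report only what shows in the picture. A call takes as long as a camera call. They do not tell look-alikes from the thing itself.
- silhouettes(camera, target): "pixels" (400x640 bool, what is visible of it) and "xy" ([column, row] in pixels, amid what is visible of it).
The state is a dict: "clock": time; "qpos": joint angles; "qd": joint speeds; "tau": joint torques, N m; "eef_pos": TCP position; "tool_rot": TCP orientation; "force": force on the tool from outside, world axes, zero at the start; "torque": the same for the moment, N m; "width": finger opening in mm; "gripper_force": force on a finger pad.
Only numpy, scipy, OpenCV 4.12 (cv2) and the standard library are available. Lean on these libraries where they do the work, as an engineer would, in place of code of your own. Each camera call takes 0.05 s, during which the arm holds its last target. There are 200 camera calls.

TASK

Plug the new relay, standing on the bench, into the black relay box. Of the two bays that look empty one is still blocked by a snapped-off relay base, black on black, so the new one goes into whichever is clear: first feel the floor of the bays with the tip of the red screwdriver until you touch the bottom of the clear one, then put the screwdriver back in its stand. Press the relay upright and fully home in the clear bay; be gentle, never load the box with more than about 20 N, and leave the other relay and the things around it alone.

Things in the scene. Friction and masses are not known exactly. Their poses are not given: they have to be found in the camera images.
- relay_box: Black relay and fuse box fixed to the bench, 68 x 150 mm (172 mm over its ears), 32 mm high, with a row of coloured blade fuses let in flush along its +x side. Origin at the centre of its underside, z up; three relay bays in a row along its y. One holds the other relay, one is clear, one has a snapped-off black relay base 9 mm thick on its floor; which is which differs every time.
- bay0 (a point): Centre of the mouth of the first relay bay, on the box's top, 32 mm above the bench; box frame x -10, y -44 mm; axes as the box. Each bay is 24.5 mm (box x) by 30.5 mm (box y), its mouth flared 1.5 mm on each side over the top 3 mm, and 22 mm deep to its floor, which is 10 mm above the bench (13 mm deep to the top of the snapped-off base). A relay has 1.2 mm of play on each side.
- bay1 (a point): Centre of the mouth of the middle relay bay, box frame x -10, y 0 mm; else as bay0. In every bay two steel spring leaves, one in each y-end wall, 3 to 13 mm below the mouth, stand up to 2.6 mm into the bay; a relay needs a push of about 4 to 12 N to pass them, and they then grip it by friction, so it must be pressed all the way down.
- bay2 (a point): Centre of the mouth of the third relay bay, box frame x -10, y +44 mm; otherwise as bay0.
- old_relay_mid (a point): Centre of the other relay (same look as the new one), which is plugged in fully home in one of the three bays and must stay there; its top is 48 mm above the bench.
- relay: The new plug-in relay, white box on a dark base, 22 (its x) x 28 (its y) x 38 mm (z, up), 35 g. Origin at the centre of its underside; it fits the bays with its axes parallel to the box's, either way round.
- relay_mid (a point): Centre of the new relay, 19 mm above its underside; at start it stands on the bench. Fully home in a bay it is 29 mm above the bench.
- stand: Grey sheet-metal screwdriver stand (fixed), foot 76 x 90 mm, with a 56 x 74 mm top shelf at 95 mm height. Origin at the centre of its underside, z up.
- stand_hole (a point): Centre of the round hole in the stand's shelf, 14 mm wide (20 mm at its chamfered rim), at the shelf's top, 95 mm above the bench. The screwdriver's shank hangs through it and its handle rests on the shelf.
- driver: The red screwdriver, 184 mm long, 95 g, hanging upright in the stand, handle up. Its own x axis runs from handle to tip (pointing down at start); its y and z axes are level then and lie square to the flanks of the handle.
- driver_mid (a point): Middle of the screwdriver's length, on its axis (7 mm above the shelf when in the stand). The handle, 28 mm (driver's y) x 30 mm (driver's z) thick, runs from 7 mm on the tip side of this point to 91 mm on the other side, so its top end is 193 mm above the bench; the steel shank, 6 mm thick, runs from the handle to the tip.
- driver_tip (a point): Tip of the screwdriver, 92 mm from driver_mid along the axis; 10 mm above the bench when in the stand.
- multimeter: Red hand multimeter lying beyond the stand, 138 x 66 x 39 mm, origin at the centre of its underside; leave alone.
- control_board: Small green circuit board, 70 x 55 x 20 mm, origin at the centre of its underside; leave alone.
There are look-alikes about, which are no part of the job. What is shaped like the stand but yellow is not meant.

How it is judged:
By the outcome, as a careful person would: the job done as asked, in the order asked, and still so for the second after the job is handed in, with the robot touching nothing.
It also fails if it takes over 72 s, if anything falls off the work surface, if the arm or the gripper's body presses on something with over 40 N, if the wrist force passes 120 N, or if a joint passes its speed limit or range.

## Working session

There is one attempt and no reset: what is moved stays moved. The work goes in short steps, Python scripts to look and compute and a shell command to move; the robot and the scene stay as the last step left them, time stands still between calls to the robot, and variables do not carry over. Pictures are saved under pics/ and viewed, at most 13 in all, crops included, and the job is handed in when it is done.

```bash
ls; mkdir -p pics; cat > h.py <<'E'
import numpy as np, cv2
from cell import ctrl, viewer, silhouettes
from scipy.spatial.transform import Rotation as R
def world(cam,px,depth,M=None):
    M=M or viewer.camera_model(cam)
    K=np.array([[M['fx'],0,M['cx']],[0,M['fy'],M['cy']],[0,0,1.]])
    px=np.atleast_2d(np.asarray(px,float))
    n=cv2.undistortPoints(px.reshape(-1,1,2),K,np.array(M['dist'])).reshape(-1,2)
    d=np.asarray(depth,float).reshape(-1,1)
    p=np.c_[n,np.ones(len(n))]*d
    T=np.array(M['T']); return p@T[:3,:3].T+T[:3,3]
def cloud(cam,mask,D,M=None):
    v,u=np.nonzero(mask&(D>0)); return world(cam,np.c_[u,v],D[v,u],M),np.c_[u,v]
E
python3 - <<'E'
from h import *
a,D=viewer.get_image('top'); s,Ds=viewer.get_image('scene')
cv2.imwrite('pics/top.png',a[...,::-1]); cv2.imwrite('pics/scene.png',s[...,::-1])
np.savez('d0.npz',a=a,D=D,s=s,Ds=Ds)
for cam,d in(('top',D),('scene',Ds)):
  for t in ['relay_box','relay','stand','driver','multimeter','control_board']:
    for r in silhouettes(cam,t)[:4]:
        m=np.array(r['pixels']); P,_=cloud(cam,m,d)
        print(cam,t,round(r['score'],2),np.round(r['xy']),m.sum(),np.round(np.median(P,0)),np.round(np.percentile(P,[2],axis=0)),np.round(np.percentile(P,[98],axis=0)))
print(ctrl.read_state())
E
```

```text
pics
top relay_box 0.71 [409. 218.] 1740 [ 498. -119.   30.] [[ 463. -196.    2.]] [[534. -36.  35.]]
top relay_box 0.55 [276. 216.] 169 [433. 218. 191.] [[424. 206. 115.]] [[447. 231. 196.]]
top stand 0.83 [284. 226.] 832 [423. 207.  92.] [[392. 174.   2.]] [[456. 264.  97.]]
top stand 0.63 [285. 286.] 1147 [293. 179.  93.] [[252. 137.   1.]] [[335. 225.  97.]]
top stand 0.52 [336. 215.] 109 [484.  77.  36.] [[475.  63.   3.]] [[496.  91.  39.]]
top driver 0.56 [276. 216.] 191 [433. 217. 191.] [[424. 206. 111.]] [[449. 231. 195.]]
top multimeter 0.55 [213. 212.] 1212 [462. 396.  29.] [[401. 365.  13.]] [[527. 432.  36.]]
top control_board 0.56 [406. 174.] 487 [622. -97.   5.] [[ 590. -124.   -1.]] [[655. -69.  21.]]
scene relay_box 0.68 [414. 293.] 2901 [ 492. -134.   31.] [[ 461. -206.    4.]] [[535. -45.  35.]]
scene relay_box 0.55 [390. 268.] 194 [480. -77.  46.] [[475. -89.  28.]] [[495. -61.  50.]]
scene relay 0.63 [338. 232.] 210 [478.  73.  28.] [[472.  62.   4.]] [[495.  89.  40.]]
scene stand 0.91 [279. 206.] 1423 [424. 196.  60.] [[394. 175.   4.]] [[464. 263.  97.]]
scene
[... 452 characters left out ...]
. -68.  22.]]
{'clock': 0.7, 'qpos': array([ 1.27317878,  0.62836585,  0.03851206,  1.51739875, -0.02698318,
        0.99632006, -0.0200106 ]), 'qd': array([-0.00032527,  0.00027737, -0.00043077,  0.00080309,  0.00254474,
       -0.00213187,  0.00015731]), 'tau': array([ 5.12909719e-04, -5.63117802e+01,  1.22538507e+00, -1.93750978e+01,
        1.08841414e-02,  1.38611205e-03,  4.75534748e-06]), 'eef_pos': array([ 149.35299209, -632.62029885,  225.33619713]), 'tool_rot': array([ 3.14156645e+00, -1.72360080e-05,  2.31781351e-01]), 'force': array([ 0.23363896,  0.36565022, -0.11438691]), 'torque': array([-0.02802556, -0.01786353,  0.00699339]), 'gripper_force': 0.0, 'width': 85.74773961437315}
```

```bash
python3 - <<'E'
from h import *
z=np.load('d0.npz')
cv2.imwrite('pics/topc.png',cv2.resize(z['a'][150:330,190:450,::-1],None,fx=3,fy=3,interpolation=cv2.INTER_CUBIC))
D=z['D']
def feat(lo,hi,x0,x1,y0,y1,cond=None,cam='top',D=D,a=z['a']):
    P,uv=cloud(cam,np.ones(D.shape,bool),D); m=(P[:,2]>lo)&(P[:,2]<hi)&(P[:,0]>x0)&(P[:,0]<x1)&(P[:,1]>y0)&(P[:,1]<y1)
    return P[m],uv[m]
def rect(n,P):
    r=cv2.minAreaRect(P[:,:2].astype(np.float32)); print(n,len(P),np.round(r[0],1),np.round(r[1],1),round(r[2],1),'z',np.round(np.median(P[:,2]),1))
for cam,DD in(('top',D),('scene',z['Ds'])):
  f=lambda *k:feat(*k,cam=cam,D=DD)[0]
  rect(cam+' relay',f(34,45,455,515,50,105))
  rect('handle',f(185,200,400,470,180,250))
  rect('shelf',f(90,99,380,480,165,275))
  rect('box top',f(28,36,440,560,-215,-20))
  rect('old relay',f(44,54,440,560,-215,-20))
  rect('board',f(15,30,570,670,-140,-50))
E
```

```text
top relay 77 [486.5  76.7] [19.2 25.7] 5.9 z 37.0
handle 140 [437.6 220.2] [28.3 27.8] 49.8 z 192.1
shelf 491 [437.7 220.2] [75.4 56. ] 64.7 z 94.3
box top 1118 [ 500.2 -120.2] [ 69.2 151.6] 2.6 z 31.5
old relay 73 [487.9 -75.4] [18.5 24.2] 5.1 z 47.2
board 111 [628.5 -96.5] [39.7 83.5] 85.9 z 18.6
scene relay 86 [484.4  76. ] [20.7 27.9] 9.8 z 37.9
handle 118 [434.8 217.5] [24.7 26. ] 16.8 z 192.7
shelf 462 [435.5 219.2] [79.1 56.5] 64.8 z 95.1
box top 1738 [ 498.7 -119.7] [ 71.6 152.3] 3.7 z 32.6
old relay 111 [485.9 -76.1] [19.6 26.4] 1.1 z 48.3
board 175 [630.  -96.3] [80.2 44.3] 1.7 z 19.7
```

View pics/topc.png

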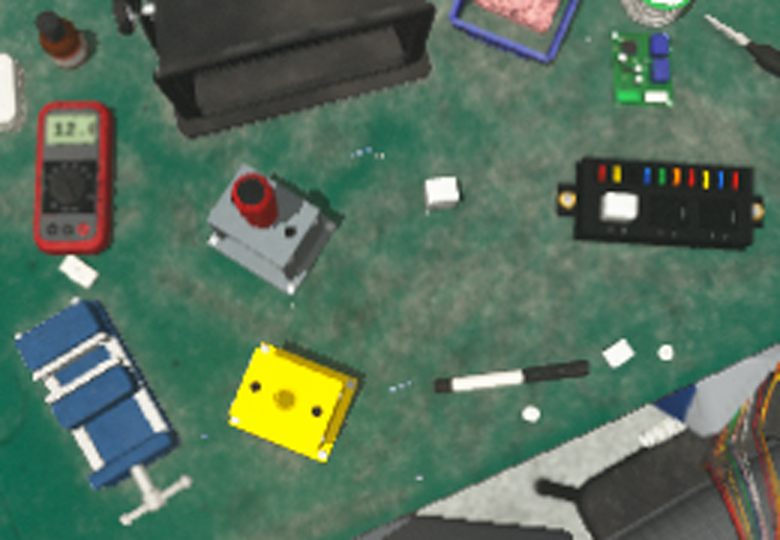

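View pics/scene.png

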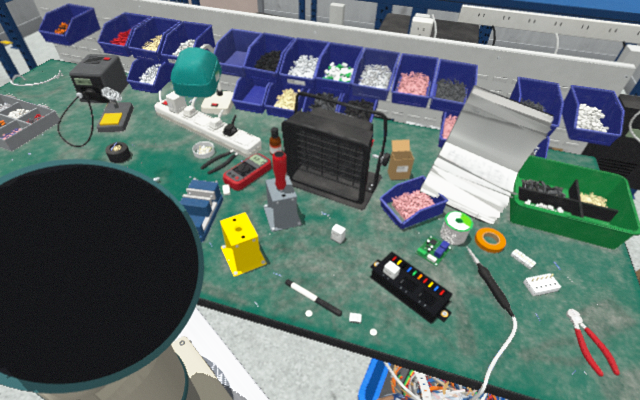

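Targets: grey stand with the red driver at crop (255,200). The yellow stand at (290,400) is the look-alike. The new relay is alone at (441,192); the relay at (620,205) is already plugged into the box, in its +y bay (bay2). That leaves bay0 and bay1 as candidates. I'll move over the box and look with the wrist camera.

```bash
python3 -m creep '[{"jaw":1,"xyz":[400,-440,-90],"angular":[0,0,0.18]},{"jaw":1,"xyz":[400,-440,-90],"angular":[0,0,0.18]},{"jaw":1,"xyz":[400,-440,-90],"angular":[0,0,0.18]},{"jaw":1,"xyz":[400,-440,-90],"angular":[0,0,0.18]},{"jaw":1,"xyz":[400,-440,-90],"angular":[0,0,0.18]},{"jaw":1,"xyz":[400,-440,-90],"angular":[0,0,0.18]},{"jaw":1,"xyz":[400,-440,-90],"angular":[0,0,0.18]},{"jaw":1,"xyz":[400,-440,-90],"angular":[0,0,0.18]},{"jaw":1,"xyz":[400,-440,-90],"angular":[0,0,0.18]},{"jaw":1,"xyz":[400,-440,-90],"angular":[0,0,0.18]},{"jaw":1,"xyz":[400,-440,-90],"angular":[0,0,0.18]},{"jaw":1,"xyz":[400,-440,-90],"angular":[0,0,0.18]}]'
cat >> h.py <<'E'
def rect(n,P):
    r=cv2.minAreaRect(P[:,:2].astype(np.float32)); print(n,len(P),np.round(r[0],1),np.round(r[1],1),round(r[2],1),'z',np.round(np.median(P[:,2]),1))
def band(P,lo,hi,x0,x1,y0,y1):
    m=(P[:,2]>lo)&(P[:,2]<hi)&(P[:,0]>x0)&(P[:,0]<x1)&(P[:,1]>y0)&(P[:,1]<y1); return P[m]
E
python3 - <<'E'
from h import *
M=viewer.camera_model('wrist'); a,D=viewer.get_image('wrist')
cv2.imwrite('pics/w1.png',a[...,::-1]); np.savez('w1.npz',a=a,D=D,T=M['T'])
print(np.round(np.array(M['T']),3),M['fx'])
P,uv=cloud('wrist',np.ones(D.shape,bool),D,M)
rect('box',band(P,28,36,440,560,-215,-20)); rect('old',band(P,44,54,440,560,-215,-20)); rect('relay',band(P,34,45,455,515,50,105))
E
```

```text
clock: 2.2
eef_pos: [437.1, -113.2, 315.3]
tool_rot: [3.141, 0.001, 0.051]
force: [-0.9, 0.6, 0.3]
width: 85.3
gripper_force: 0.0
[[ 5.20000e-02 -9.53000e-01 -2.98000e-01  5.13731e+02]
 [-9.99000e-01 -5.00000e-02 -1.50000e-02 -1.08823e+02]
 [-0.00000e+00  2.98000e-01 -9.55000e-01  4.63421e+02]
 [ 0.00000e+00  0.00000e+00  0.00000e+00  1.00000e+00]] 317.5390532752455
box 4672 [ 500.3 -118.8] [ 67.4 150. ] 2.5 z 31.7
old 326 [488.9 -75.4] [18.8 26. ] 2.8 z 47.4
relay 304 [487.3  77.2] [19.8 26. ] 12.3 z 37.5
```

View pics/w1.png

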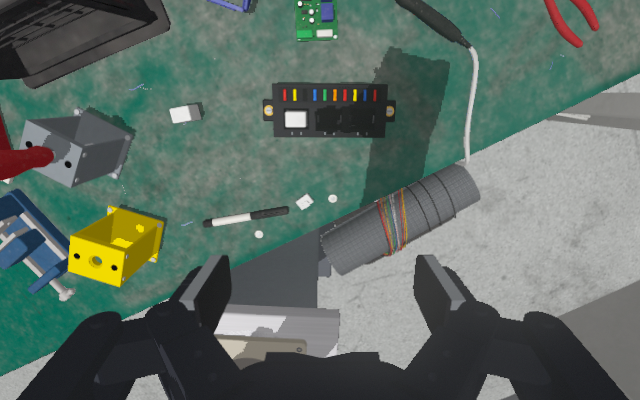

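The box shows at (330,110), with the old relay in its left bay at (295,119) and two dark bays at (327,119) and (357,119). Box (500,-119), yaw about 2.6°. Next I'll check obstacle heights around the stand and look at bay depth.

```bash
python3 -m creep '[{"jaw":1,"xyz":[12,-335,-20],"angular":[0,0,0]},{"jaw":1,"xyz":[12,-335,-20],"angular":[0,0,0]},{"jaw":1,"xyz":[12,-335,-20],"angular":[0,0,0]},{"jaw":1,"xyz":[12,-335,-20],"angular":[0,0,0]},{"jaw":1,"xyz":[12,-335,-20],"angular":[0,0,0]},{"jaw":1,"xyz":[12,-335,-20],"angular":[0,0,0]},{"jaw":1,"xyz":[12,-335,-20],"angular":[0,0,0]}]'
python3 - <<'E'
from h import *
z=np.load('w1.npz'); P,uv=cloud('wrist',np.ones((400,640),bool),z['D'],{**viewer.camera_model('wrist'),'T':z['T']})
C=np.array([500.2,-119.2]);c,s=np.cos(.046),np.sin(.046)
for k,y in enumerate((-44,0,44)):
    b=C+[-10*c-y*s,-10*s+y*c]; m=(abs(P[:,0]-b[0])<9)&(abs(P[:,1]-b[1])<9); print(k,b.round(1),np.percentile(P[m,2],[5,25,50,75,95]).round(1))
z0=np.load('d0.npz');Q,_=cloud('scene',np.ones((400,640),bool),z0['Ds'])
Q2,_=cloud('top',np.ones((400,640),bool),z0['D']);Q=np.r_[Q,Q2]
for x in range(460,640,20): print(x,[int(max([0,*q])) for q in [Q[(abs(Q[:,0]-x)<10)&(abs(Q[:,1]-y)<10),2] for y in range(100,400,20)]])
M=viewer.camera_model('wrist'); a,D=viewer.get_image('wrist')
np.savez('w2.npz',a=a,D=D,T=M['T'])
P,uv=cloud('wrist',np.ones(D.shape,bool),D,M)
rect('shelf',band(P,90,99,380,480,165,275)); rect('handle',band(P,183,200,400,470,180,250)); rect('relay',band(P,34,45,455,515,50,105))
v,u=np.nonzero((D>0)); q=uv[(P[:,2]>183)&(P[:,2]<200)&(abs(P[:,0]-437)<40)&(abs(P[:,1]-219)<40)]; c0=q.mean(0).astype(int); print(c0)
cv2.imwrite('pics/w2.png',cv2.resize(a[max(0,c0[1]-90):c0[1]+90,max(0,c0[0]-120):c0[0]+120,::-1],None,fx=3,fy=3,interpolation=cv2.INTER_CUBIC))
E
```

```text
clock: 3.12
eef_pos: [432.2, 223.0, 335.1]
tool_rot: [-3.142, 0.0, 0.053]
force: [-0.0, -1.0, 0.6]
width: 85.6
gripper_force: 0.0
0 [ 492.2 -163.6] [23.7 24.3 24.9 25.5 26.2]
1 [ 490.2 -119.7] [23.6 24.5 25.  25.6 26.3]
2 [488.2 -75.7] [46.2 46.9 47.5 48.  48.8]
460 [6, 6, 5, 7, 96, 97, 189, 96, 95, 5, 6, 7, 7, 28, 36]
480 [12, 5, 6, 6, 7, 6, 96, 96, 5, 5, 6, 7, 5, 23, 33]
500 [34, 6, 8, 6, 5, 7, 6, 5, 5, 7, 191, 5, 7, 19, 33]
520 [6, 10, 7, 5, 6, 6, 6, 208, 209, 210, 207, 10, 9, 5, 32]
540 [7, 6, 5, 6, 5, 209, 210, 211, 209, 204, 202, 10, 6, 5, 26]
560 [6, 6, 209, 210, 210, 210, 207, 203, 202, 203, 202, 0, 120, 117, 5]
580 [206, 210, 209, 208, 203, 204, 203, 203, 203, 201, 201, 199, 232, 134, 5]
600 [202, 203, 203, 203, 202, 203, 203, 202, 203, 237, 239, 239, 235, 129, 4]
620 [11, 202, 202, 202, 201, 202, 236, 238, 239, 238, 238, 189, 0, 8, 0]
shelf 1843 [438.  221.1] [75.5 57. ] 64.6 z 94.6
handle 752 [438.7 221.6] [28.8 29.1] 49.8 z 192.6
relay 263 [486.8  77.9] [19.9 25.7] 13.9 z 37.4
[324 176]
```

View pics/w2.png

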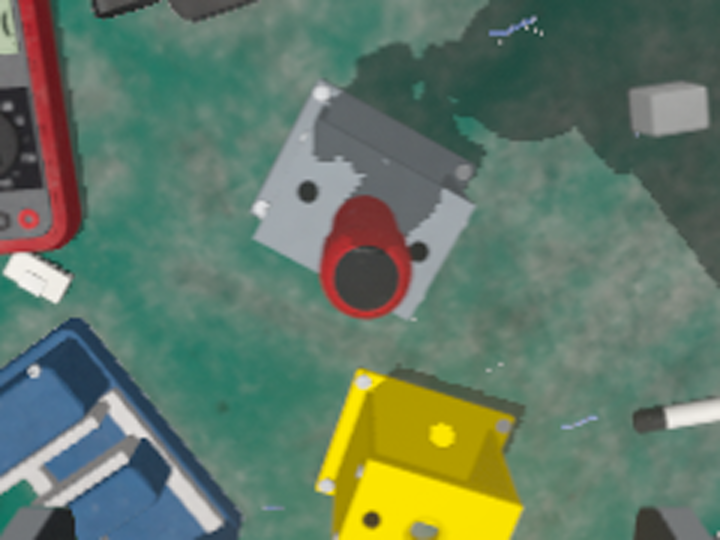

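The grey stand is centred at crop (363,200), with the driver's handle top at (367,278). The yellow stand is at the bottom. The handle's flank direction is still to be checked from the cloud.

```bash
python3 - <<'E'
from h import *
z=np.load('w2.npz'); P,uv=cloud('wrist',np.ones((400,640),bool),z['D'],{**viewer.camera_model('wrist'),'T':z['T']})
H=band(P,186,200,400,470,180,250)
for t in range(0,180,15):
    q=H[:,:2]@[np.cos(np.radians(t)),np.sin(np.radians(t))]; print(t,np.ptp(q).round(1),end='; ')
print()
r=silhouettes('wrist','driver')
if r:
  m=np.array(r[0]['pixels']);print(r[0]['score'],m.sum())
R_=band(P,30,45,455,515,50,105)
for t in np.radians(range(-5,30,3)):
    q=R_[:,:2]@np.array([[np.cos(t),-np.sin(t)],[np.sin(t),np.cos(t)]]); w=np.ptp(q,axis=0); print(np.degrees(t).round(),w.round(1),w.prod().round(),end='; ')
E
```

```text
0 28.9; 15 29.0; 30 29.4; 45 29.0; 60 28.5; 75 28.7; 90 28.0; 105 28.8; 120 28.7; 135 28.3; 150 29.0; 165 28.9; 
0.98 977
-5.0 [24.4 29.1] 709.0; -2.0 [23.4 28.6] 671.0; 1.0 [22.4 28.2] 632.0; 4.0 [21.5 27.7] 596.0; 7.0 [21.  27.2] 572.0; 10.0 [20.5 26.6] 545.0; 13.0 [20.1 25.9] 521.0; 16.0 [20.3 26. ] 528.0; 19.0 [21.1 26.5] 560.0; 22.0 [22.  27.1] 595.0; 25.0 [22.9 27.6] 632.0; 28.0 [23.8 28.1] 669.0;
```

```bash
python3 -m creep '[{"jaw":1,"xyz":[5.7,2.5,60],"angular":[0,0,0.496]},{"jaw":1,"xyz":[5.7,2.5,90],"angular":[0,0,0.496]},{"jaw":1,"xyz":[5.7,2.5,110],"angular":[0,0,0.496]},{"jaw":1,"xyz":[5.7,2.5,140],"angular":[0,0,0.496]},{"jaw":1,"xyz":[5.7,2.5,168],"angular":[0,0,0.496]},{"jaw":1,"xyz":[5.7,2.5,168],"angular":[0,0,0.496]},{"jaw":-1,"xyz":[5.7,2.5,168],"angular":[0,0,0.496]},{"jaw":-1,"xyz":[5.7,2.5,168],"angular":[0,0,0.496]},{"jaw":-1,"xyz":[5.7,2.5,168],"angular":[0,0,0.496]},{"jaw":-1,"xyz":[5.7,2.5,168],"angular":[0,0,0.496]},{"jaw":-1,"xyz":[5.7,2.5,168],"angular":[0,0,0.496]},{"jaw":-1,"xyz":[5.7,2.5,168],"angular":[0,0,0.496]}]'
```

```text
clock: 4.72
eef_pos: [438.5, 220.6, 168.3]
tool_rot: [-3.141, -0.001, -0.444]
force: [-0.8, -0.7, 6.2]
width: 27.7
gripper_force: 59.5
```

```bash
python3 -m creep '[{"jaw":-1,"xyz":[0,0,-10],"angular":[0,0,0]},{"jaw":-1,"xyz":[0,0,-40],"angular":[0,0,0]},{"jaw":-1,"xyz":[0,0,-80],"angular":[0,0,0]},{"jaw":-1,"xyz":[0,0,-115],"angular":[0,0,0]},{"jaw":-1,"xyz":[0,0,-115],"angular":[0,0,0]},{"jaw":-1,"xyz":[0,0,-115],"angular":[0,0,0]}]'
python3 - <<'E'
from h import *
print(ctrl.read_state()['force'])
M=viewer.camera_model('wrist'); a,D=viewer.get_image('wrist'); st=ctrl.read_state()
cv2.imwrite('pics/w3.png',a[...,::-1]); np.savez('w3.npz',a=a,D=D,T=M['T'])
r=silhouettes('wrist','driver')
t=st['eef_pos'];y=st['tool_rot'][2];Rt=R.from_euler('xyz',st['tool_rot']).as_matrix()
for q in r[:1]:
    m=np.array(q['pixels']); P,_=cloud('wrist',m,D,M); L=(P-t)@Rt; print(q['score'],m.sum())
    for lo in range(-30,170,15):
        s=L[(L[:,2]>lo)&(L[:,2]<=lo+15)]
        if len(s)>5: print(lo,len(s),np.median(s,0).round(1),s.min(0).round(1),s.max(0).round(1))
E
```

```text
clock: 5.48
eef_pos: [437.5, 220.2, 282.0]
tool_rot: [3.141, 0.0, -0.444]
force: [0.3, 0.1, -2.3]
width: 27.5
gripper_force: 59.3
[ 0.28592631  0.10791599 -2.28526874]
0.59 5132
-30 3007 [  4.3  -0.8 -24.8] [-14.8 -14.4 -27.7] [ 15.1  12.9 -15.1]
-15 690 [12.1 -0.8 -8.3] [  4.8 -14.6 -15. ] [15.2 12.9 -0. ]
0 517 [11.9 -0.9  6.8] [  3.1 -14.9   0. ] [15.1 13.7 15. ]
15 190 [12.1 -0.3 20.3] [  6.4 -13.7  15. ] [14.7 12.5 29.7]
30 149 [10.2 -0.9 37.3] [  4.8 -11.2  30.1] [12.3  9.4 44.9]
45 369 [ 9.5 -0.9 52.4] [ -2.8 -13.5  45. ] [12.5 11.5 59.6]
90 28 [ 2.2 -1.  98.8] [-0.4 -3.5 92.4] [  2.7   2.3 104.3]
105 32 [  1.9  -1.1 111.5] [ -0.7  -3.7 105.5] [  2.7   2.3 119.1]
120 27 [  1.9  -0.2 127.5] [  1.2  -3.  120.2] [  2.7   1.7 134.7]
135 23 [  2.1  -0.2 142. ] [  1.3  -3.  135.4] [  2.6   1.8 149.7]
```

View pics/w3.png

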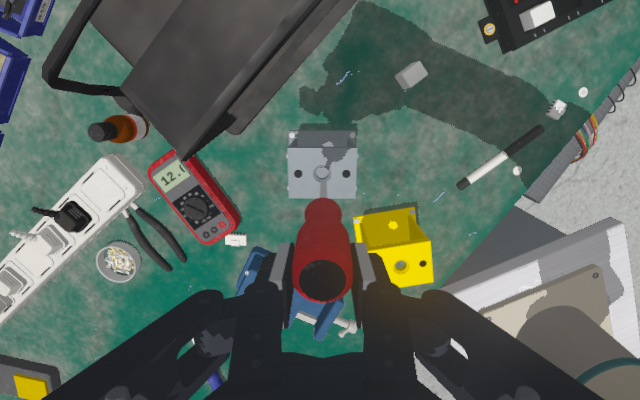

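The driver is held upright between the jaws at (322,270), its axis within 1 mm of the TCP, and its tip about 158 mm ahead of it. The empty hole is at (322,173). Next, over bay1.

```bash
python3 - <<'E'
from h import *
z=np.load('w3.npz'); M={**viewer.camera_model('wrist'),'T':z['T']}
a=world('wrist',[[322,173]],[100],M)[0]; o=np.array(z['T'])[:3,3]; d=a-o; print('hole',(o+d*(95-o[2])/d[2]).round(1))
E
python3 -m creep '[{"jaw":-1,"xyz":[194,285,0],"angular":[0,0,0]},{"jaw":-1,"xyz":[194,285,0],"angular":[0,0,0]},{"jaw":-1,"xyz":[194,285,0],"angular":[0,0,0]},{"jaw":-1,"xyz":[194,285,0],"angular":[0,0,0]},{"jaw":-1,"xyz":[194,285,0],"angular":[0,0,0]},{"jaw":-1,"xyz":[194,285,0],"angular":[0,0,0]},{"jaw":-1,"xyz":[194,285,0],"angular":[0,0,0]},{"jaw":-1,"xyz":[194,285,40],"angular":[0,0,0]},{"jaw":-1,"xyz":[194,285,75],"angular":[0,0,0]},{"jaw":-1,"xyz":[194,285,75],"angular":[0,0,0]},{"jaw":-1,"xyz":[194,285,75],"angular":[0,0,0]},{"jaw":-1,"xyz":[194,285,75],"angular":[0,0,0]}]'
python3 - <<'E'
from h import *
s=ctrl.read_state();print(s['eef_pos'],s['force'])
M=viewer.camera_model('wrist'); a,D=viewer.get_image('wrist'); cv2.imwrite('pics/w4.png',a[...,::-1]); np.savez('w4.npz',a=a,D=D,T=M['T'])
E
```

```text
hole [438.2 220.6  95. ]
clock: 7.08
eef_pos: [491.8, -120.1, 208.7]
tool_rot: [-3.141, -0.003, -0.444]
force: [1.3, -0.9, -0.2]
width: 27.7
gripper_force: 59.4
[ 491.77752637 -120.08028533  208.67679813] [ 1.28443141 -0.9471517  -0.23152821]
```

View pics/w4.png

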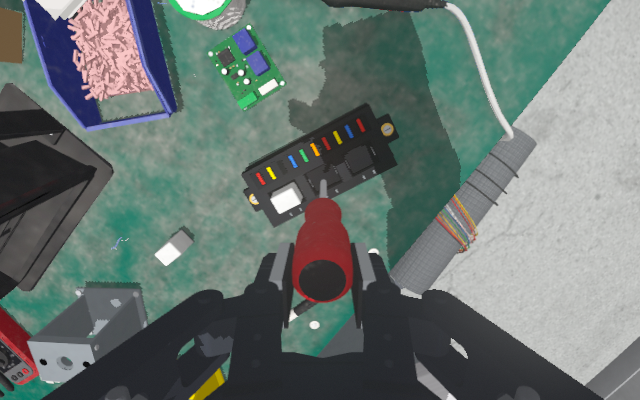

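The tip at (323,183) stands over the middle bay (bay1). Now feeling its floor gently.

```bash
python3 -m creep '[{"jaw":-1,"xyz":[0,0,10],"angular":[0,0,0]},{"jaw":-1,"xyz":[0,0,20],"angular":[0,0,0]},{"jaw":-1,"xyz":[0,0,26],"angular":[0,0,0]},{"jaw":-1,"xyz":[0,0,28],"angular":[0,0,0]},{"jaw":-1,"xyz":[0,0,28],"angular":[0,0,0]},{"jaw":-1,"xyz":[0,0,28],"angular":[0,0,0]}]'; python3 -m creep '[{"jaw":-1,"xyz":[0,0,1],"angular":[0,0,0]},{"jaw":-1,"xyz":[0,0,2],"angular":[0,0,0]},{"jaw":-1,"xyz":[0,0,2],"angular":[0,0,0]}]'; python3 -m creep '[{"jaw":-1,"xyz":[0,0,1],"angular":[0,0,0]},{"jaw":-1,"xyz":[0,0,2],"angular":[0,0,0]},{"jaw":-1,"xyz":[0,0,2],"angular":[0,0,0]}]'
```

```text
clock: 7.88
eef_pos: [491.0, -120.3, 179.5]
tool_rot: [-3.141, -0.001, -0.444]
force: [-0.6, 0.0, -1.0]
width: 27.7
gripper_force: 59.4
clock: 8.25
eef_pos: [490.7, -120.3, 177.3]
tool_rot: [3.142, 0.0, -0.444]
force: [0.2, 0.5, 0.1]
width: 27.5
gripper_force: 59.4
clock: 8.62
eef_pos: [490.7, -120.2, 175.2]
tool_rot: [3.142, 0.0, -0.444]
force: [-0.4, -0.4, -1.2]
width: 27.6
gripper_force: 59.4
```

```bash
python3 -m creep '[{"jaw":-1,"xyz":[0,0,1],"angular":[0,0,0]},{"jaw":-1,"xyz":[0,0,2],"angular":[0,0,0]},{"jaw":-1,"xyz":[0,0,2],"angular":[0,0,0]}]'; python3 -m creep '[{"jaw":-1,"xyz":[0,0,1],"angular":[0,0,0]},{"jaw":-1,"xyz":[0,0,2],"angular":[0,0,0]},{"jaw":-1,"xyz":[0,0,2],"angular":[0,0,0]}]';  python3 -m creep '[{"jaw":-1,"xyz":[0,0,1],"angular":[0,0,0]},{"jaw":-1,"xyz":[0,0,1],"angular":[0,0,0]}]'; python3 -m creep '[{"jaw":-1,"xyz":[0,0,1],"angular":[0,0,0]},{"jaw":-1,"xyz":[0,0,1],"angular":[0,0,0]}]'
```

```text
clock: 9.0
eef_pos: [490.7, -120.3, 173.2]
tool_rot: [3.142, 0.0, -0.444]
force: [-0.2, 0.0, -0.3]
width: 27.6
gripper_force: 59.4
clock: 9.38
eef_pos: [490.7, -120.2, 171.2]
tool_rot: [3.142, 0.0, -0.444]
force: [-0.2, 0.2, -0.9]
width: 27.5
gripper_force: 59.4
clock: 9.62
eef_pos: [490.7, -120.3, 170.3]
tool_rot: [3.142, 0.0, -0.444]
force: [-0.8, 0.5, -0.7]
width: 27.7
gripper_force: 59.4
clock: 9.88
eef_pos: [490.7, -120.2, 169.2]
tool_rot: [3.142, 0.0, -0.444]
force: [0.1, 0.3, -1.0]
width: 27.7
gripper_force: 59.4
```

Well below the stub height, so bay1 is clear; the floor must still be touched.

```bash
python3 -m creep '[{"jaw":-1,"xyz":[0,0,0.5],"angular":[0,0,0]},{"jaw":-1,"xyz":[0,0,1],"angular":[0,0,0]},{"jaw":-1,"xyz":[0,0,1],"angular":[0,0,0]}]'; python3 -m creep '[{"jaw":-1,"xyz":[0,0,0.5],"angular":[0,0,0]},{"jaw":-1,"xyz":[0,0,0.5],"angular":[0,0,0]}]'
```

```text
clock: 10.25
eef_pos: [490.8, -120.3, 168.3]
tool_rot: [-3.142, -0.0, -0.444]
force: [0.9, -0.3, -0.8]
width: 27.4
gripper_force: 59.6
clock: 10.5
eef_pos: [491.0, -120.4, 168.2]
tool_rot: [-3.141, -0.001, -0.444]
force: [0.1, -0.4, 5.0]
width: 27.8
gripper_force: 60.1
```

Floor touched at 5 N with the tip 10 mm above the bench, so bay1 is the clear one. Returning the driver.

```bash
python3 -m creep '[{"jaw":-1,"xyz":[0,0,-40],"angular":[0,0,0]},{"jaw":-1,"xyz":[0,0,-90],"angular":[0,0,0]},{"jaw":-1,"xyz":[0,0,-118],"angular":[0,0,0]},{"jaw":-1,"xyz":[-193.4,-284.7,-118],"angular":[0,0,0]},{"jaw":-1,"xyz":[-193.4,-284.7,-118],"angular":[0,0,0]},{"jaw":-1,"xyz":[-193.4,-284.7,-118],"angular":[0,0,0]},{"jaw":-1,"xyz":[-193.4,-284.7,-118],"angular":[0,0,0]},{"jaw":-1,"xyz":[-193.4,-284.7,-118],"angular":[0,0,0]},{"jaw":-1,"xyz":[-193.4,-284.7,-118],"angular":[0,0,0]},{"jaw":-1,"xyz":[-193.4,-284.7,-118],"angular":[0,0,0]},{"jaw":-1,"xyz":[-193.4,-284.7,-118],"angular":[0,0,0]},{"jaw":-1,"xyz":[-193.4,-284.7,-118],"angular":[0,0,0]}]'
python3 - <<'E'
from h import *
M=viewer.camera_model('wrist'); a,D=viewer.get_image('wrist'); np.savez('w5.npz',a=a,D=D,T=M['T'])
cv2.imwrite('pics/w5.png',cv2.resize(a[100:300,220:420,::-1],None,fx=3,fy=3,interpolation=cv2.INTER_CUBIC))
st=ctrl.read_state();Rt=R.from_euler('xyz',st['tool_rot']).as_matrix(); print(st['eef_pos'])
P,uv=cloud('wrist',np.ones(D.shape,bool),D,M); L=(P-st['eef_pos'])@Rt
s=L[(abs(L[:,0])<8)&(abs(L[:,1])<8)&(L[:,2]>80)&(L[:,2]<160)]; print(len(s),s[:,2].max(),np.median(s,0),s.min(0),s.max(0))
E
```

```text
clock: 12.0
eef_pos: [438.8, 218.4, 285.7]
tool_rot: [3.141, -0.0, -0.447]
force: [-0.3, -0.4, -0.2]
width: 27.6
gripper_force: 59.5
[438.8229706  218.51267425 285.76414606]
115 154.3269227986736 [  1.87849763  -0.56601704 117.7425611 ] [-0.7587757  -3.16857455 92.95239669] [  2.43736551   2.77264141 154.3269228 ]
```

View pics/w5.png

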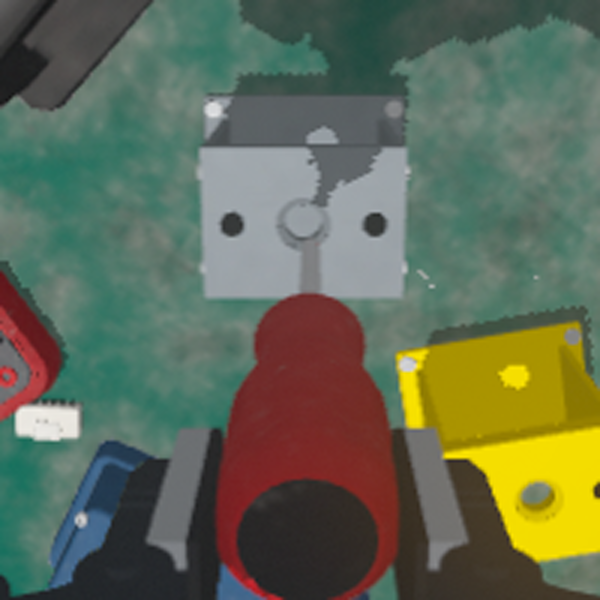

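The shank tip at (312,238) is just above the hole at (303,222), about 1.5 mm to the right of it. I'll correct this and lower.

```bash
python3 -m creep '[{"jaw":-1,"xyz":[0,0,0],"angular":[0,0,0]},{"jaw":-1,"xyz":[0,0,10],"angular":[0,0,0]},{"jaw":-1,"xyz":[0,0,15],"angular":[0,0,0]},{"jaw":-1,"xyz":[0,0,15],"angular":[0,0,0]}]'
```

```text
clock: 12.55
eef_pos: [438.1, 219.7, 270.1]
tool_rot: [3.14, 0.001, -0.444]
force: [0.6, -0.4, -0.3]
width: 27.7
gripper_force: 59.5
```

```bash
python3 -m creep '[{"jaw":-1,"xyz":[0,0,12],"angular":[0,0,0]},{"jaw":-1,"xyz":[0,0,24],"angular":[0,0,0]},{"jaw":-1,"xyz":[0,0,36],"angular":[0,0,0]},{"jaw":-1,"xyz":[0,0,36],"angular":[0,0,0]}]'; python3 -m creep '[{"jaw":-1,"xyz":[0,0,20],"angular":[0,0,0]},{"jaw":-1,"xyz":[0,0,40],"angular":[0,0,0]},{"jaw":-1,"xyz":[0,0,58],"angular":[0,0,0]},{"jaw":-1,"xyz":[0,0,64],"angular":[0,0,0]},{"jaw":-1,"xyz":[0,0,64],"angular":[0,0,0]},{"jaw":-1,"xyz":[0,0,64],"angular":[0,0,0]}]'
```

```text
clock: 13.05
eef_pos: [437.7, 219.5, 233.6]
tool_rot: [3.139, 0.002, -0.444]
force: [0.1, -0.5, -1.0]
width: 27.7
gripper_force: 59.5
clock: 13.8
eef_pos: [439.0, 220.3, 171.5]
tool_rot: [-3.14, -0.001, -0.444]
force: [-0.1, -1.3, -0.7]
width: 27.9
gripper_force: 59.5
```

```bash
python3 -m creep '[{"jaw":-1,"xyz":[0,0,1],"angular":[0,0,0]},{"jaw":-1,"xyz":[0,0,2],"angular":[0,0,0]},{"jaw":-1,"xyz":[0,0,2.5],"angular":[0,0,0]},{"jaw":-1,"xyz":[0,0,2.5],"angular":[0,0,0]}]'; python3 -m creep '[{"jaw":-0.1,"xyz":[0,0,0],"angular":[0,0,0]},{"jaw":0.2,"xyz":[0,0,0],"angular":[0,0,0]},{"jaw":1,"xyz":[0,0,0],"angular":[0,0,0]},{"jaw":1,"xyz":[0,0,0],"angular":[0,0,0]},{"jaw":1,"xyz":[0,0,0],"angular":[0,0,0]},{"jaw":1,"xyz":[0,0,0],"angular":[0,0,0]},{"jaw":1,"xyz":[0,0,-30],"angular":[0,0,0]},{"jaw":1,"xyz":[0,0,-80],"angular":[0,0,0]},{"jaw":1,"xyz":[0,0,-80],"angular":[0,0,0]},{"jaw":1,"xyz":[0,0,-80],"angular":[0,0,0]}]'; python3 - <<'E'
from h import *
M=viewer.camera_model('wrist'); a,D=viewer.get_image('wrist'); P,uv=cloud('wrist',np.ones(D.shape,bool),D,M)
rect('handle',band(P,183,200,400,470,180,250));print(np.percentile(band(P,150,230,400,470,180,250)[:,2],99))
rect('relay',band(P,34,45,455,515,50,105))
E
```

```text
clock: 14.3
eef_pos: [438.5, 219.9, 168.4]
tool_rot: [-3.141, -0.0, -0.444]
force: [-0.3, -0.4, -0.3]
width: 27.2
gripper_force: 59.7
clock: 15.55
eef_pos: [438.2, 219.7, 248.1]
tool_rot: [3.141, 0.0, -0.444]
force: [-0.4, -0.1, -0.5]
width: 85.3
gripper_force: 0.0
handle 1390 [438.3 220.5] [28.3 29.6] 63.3 z 192.6
194.93626448524165
relay 478 [487.5  77.8] [19.8 27.1] 10.3 z 37.3
```

```bash
python3 -c "
from h import *
print(ctrl.read_state()['qpos'].round(2))"; python3 -m creep '[{"jaw":1,"xyz":[105,107,0],"angular":[0,0,0]},{"jaw":1,"xyz":[105,107,0],"angular":[0,0,0.2]},{"jaw":1,"xyz":[105,107,0],"angular":[0,0,0.4]},{"jaw":1,"xyz":[105,107,20],"angular":[0,0,0.6]},{"jaw":1,"xyz":[105,107,40],"angular":[0,0,0.8]},{"jaw":1,"xyz":[105,107,40],"angular":[0,0,0.93]},{"jaw":1,"xyz":[105,107,40],"angular":[0,0,0.93]},{"jaw":1,"xyz":[105,107,40],"angular":[0,0,0.93]}]'
cat > rel.py <<'E'
from h import *
from scipy.optimize import minimize
def fit(P,x0,y0,lo=34):
    # top-face points -> min-area rectangle over robust extents
    Q=band(P,lo,lo+10,x0-30,x0+30,y0-30,y0+30); best=None
    for t in np.radians(np.arange(-10,35,.5)):
        q=Q[:,:2]@np.array([[np.cos(t),-np.sin(t)],[np.sin(t),np.cos(t)]]); l,h=np.percentile(q,1,axis=0),np.percentile(q,99,axis=0)
        if best is None or (h-l).prod()<best[0]:
            m=(l+h)/2; best=((h-l).prod(),np.degrees(t),h-l,np.array([[np.cos(t),-np.sin(t)],[np.sin(t),np.cos(t)]])@m)
    return len(Q),best[1],best[2].round(1),best[3].round(1)
E
python3 - <<'E'
from rel import *
st=ctrl.read_state();print(st['qpos'].round(2),st['eef_pos'],st['tool_rot'])
M=viewer.camera_model('wrist'); a,D=viewer.get_image('wrist'); P,uv=cloud('wrist',np.ones(D.shape,bool),D,M)
np.savez('w6.npz',a=a,D=D,T=M['T']); cv2.imwrite('pics/w6.png',a[...,::-1])
for lo in(32,34,36):print(fit(P,487,78,lo))
E
```

```text
[-0.41  0.38 -0.15  1.92  0.07  0.85 -2.62]
clock: 16.6
eef_pos: [486.7, 79.4, 207.7]
tool_rot: [3.14, 0.001, -1.369]
force: [-0.4, -0.2, -0.1]
width: 85.1
gripper_force: 0.0
[-0.45  0.45  0.33  1.97 -0.21  0.76 -2.94] [486.65795093  79.44005951 207.66956624] [ 3.14005085e+00  5.95499711e-04 -1.36894717e+00]
(488, np.float64(12.000000000000002), array([18.6, 25.9]), array([487.6,  77.2]))
(481, np.float64(12.000000000000002), array([18.6, 25.9]), array([487.6,  77.2]))
(460, np.float64(12.000000000000002), array([18.6, 25.5]), array([487.5,  77.4]))
```

View pics/w6.png

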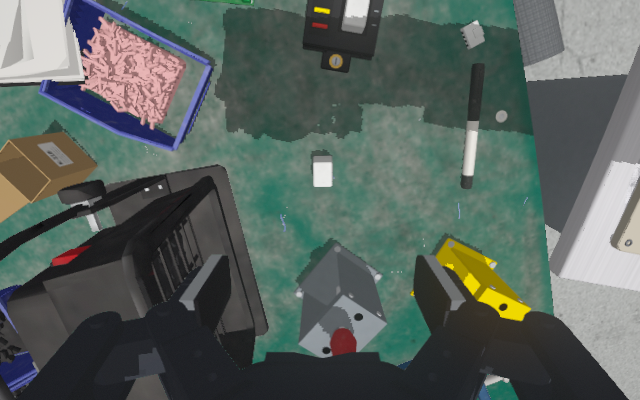

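The relay stands at (322,171) with the box beyond it. Joint 7 is at its limit here, so I'll turn half a turn the other way.

```bash
python3 -m creep '[{"jaw":1,"xyz":[0,0,0],"angular":[0,0,-0.18]},{"jaw":1,"xyz":[0,0,0],"angular":[0,0,-0.36]},{"jaw":1,"xyz":[0,0,0],"angular":[0,0,-0.54]},{"jaw":1,"xyz":[0,0,0],"angular":[0,0,-0.72]},{"jaw":1,"xyz":[0,0,0],"angular":[0,0,-0.9]},{"jaw":1,"xyz":[0,0,0],"angular":[0,0,-1.08]},{"jaw":1,"xyz":[0,0,0],"angular":[0,0,-1.26]},{"jaw":1,"xyz":[0,0,0],"angular":[0,0,-1.44]},{"jaw":1,"xyz":[0,0,0],"angular":[0,0,-1.62]},{"jaw":1,"xyz":[0,0,0],"angular":[0,0,-1.8]}]'; python3 -m creep '[{"jaw":1,"xyz":[0,0,0],"angular":[0,0,-0.18]},{"jaw":1,"xyz":[0,0,0],"angular":[0,0,-0.36]},{"jaw":1,"xyz":[0,0,0],"angular":[0,0,-0.54]},{"jaw":1,"xyz":[0,0,0],"angular":[0,0,-0.72]},{"jaw":1,"xyz":[0,0,0],"angular":[0,0,-0.9]},{"jaw":1,"xyz":[0,0,0],"angular":[0,0,-1.08]},{"jaw":1,"xyz":[0,0,0],"angular":[0,0,-1.26]},{"jaw":1,"xyz":[0,0,0],"angular":[0,0,-1.35]},{"jaw":1,"xyz":[0,0,0],"angular":[0,0,-1.35]},{"jaw":1,"xyz":[0,0,0],"angular":[0,0,-1.35]}]'
python3 - <<'E'
from rel import *
st=ctrl.read_state();print(st['qpos'].round(2),st['eef_pos'],st['tool_rot'])
M=viewer.camera_model('wrist'); a,D=viewer.get_image('wrist'); P,uv=cloud('wrist',np.ones(D.shape,bool),D,M)
for lo in(32,36):print(fit(P,487,78,lo))
rect('box',band(P,28,36,440,560,-215,-20))
E
```

```text
clock: 17.9
eef_pos: [487.5, 78.1, 208.9]
tool_rot: [-3.141, -0.002, 0.433]
force: [-0.7, 0.3, 0.7]
width: 85.7
gripper_force: 0.0
clock: 19.15
eef_pos: [487.5, 77.9, 208.7]
tool_rot: [3.14, -0.0, 1.774]
force: [-0.3, -0.2, 0.7]
width: 85.8
gripper_force: 0.0
[ 0.17  0.47 -0.54  1.95  0.33  0.8  -0.36] [487.53517494  77.8999991  208.74218821] [ 3.14043426e+00 -4.93043242e-04  1.77414913e+00]
(481, np.float64(12.000000000000002), array([18.7, 25.8]), array([486.5,  77.7]))
(448, np.float64(12.000000000000002), array([18.7, 25.6]), array([486.5,  77.6]))
box 3313 [ 499.3 -101.2] [ 67.7 116.5] 2.6 z 31.5
```

```bash
python3 -m creep '[{"jaw":1,"xyz":[0,-0.5,50],"angular":[0,0,0]},{"jaw":1,"xyz":[0,-0.5,100],"angular":[0,0,0]},{"jaw":1,"xyz":[0,-0.5,140],"angular":[0,0,0]},{"jaw":1,"xyz":[0,-0.5,160],"angular":[0,0,0]},{"jaw":1,"xyz":[0,-0.5,166],"angular":[0,0,0]},{"jaw":1,"xyz":[0,-0.5,166],"angular":[0,0,0]},{"jaw":1,"xyz":[0,-0.5,166],"angular":[0,0,0]}]'; python3 -m creep '[{"jaw":-1,"xyz":[0,0,0],"angular":[0,0,0]},{"jaw":-1,"xyz":[0,0,0],"angular":[0,0,0]},{"jaw":-1,"xyz":[0,0,0],"angular":[0,0,0]},{"jaw":-1,"xyz":[0,0,0],"angular":[0,0,0]},{"jaw":-1,"xyz":[0,0,0],"angular":[0,0,0]},{"jaw":-1,"xyz":[0,0,0],"angular":[0,0,0]},{"jaw":-1,"xyz":[0,0,0],"angular":[0,0,0]}]'
```

```text
clock: 20.08
eef_pos: [487.6, 78.3, 43.3]
tool_rot: [3.14, -0.0, 1.776]
force: [0.8, 0.9, 0.8]
width: 85.4
gripper_force: 0.0
clock: 20.95
eef_pos: [486.8, 78.1, 42.3]
tool_rot: [-3.142, 0.0, 1.776]
force: [0.4, 0.0, -0.1]
width: -0.1
gripper_force: 0.0
```

The jaws shut on nothing. Lifting slightly and looking.

```bash
python3 - <<'E'
from rel import *
M=viewer.camera_model('wrist'); a,D=viewer.get_image('wrist'); P,uv=cloud('wrist',np.ones(D.shape,bool),D,M)
s,Ds=viewer.get_image('scene')
w=cv2.resize(a[100:400,120:520],(533,400)); e=cv2.resize(s[180:290,290:390],(264,290),interpolation=cv2.INTER_CUBIC)
o=np.zeros((400,800,3),np.uint8);o[:,:533]=w;o[:290,534:798]=e
cv2.imwrite('pics/w7.png',o[...,::-1])
for r in silhouettes('scene','relay')[:3]:
    q,_=cloud('scene',np.array(r['pixels']),Ds); print(r['score'],r['xy'],np.percentile(q,[2,50,98],axis=0).round(0).tolist())
E
```

```text
0.53 [336.9, 234.8] [[473.0, 62.0, 4.0], [478.0, 71.0, 27.0], [495.0, 87.0, 40.0]]
0.43 [247.5, 169.7] [[398.0, 363.0, 4.0], [458.0, 383.0, 29.0], [527.0, 432.0, 37.0]]
```

View pics/w7.png

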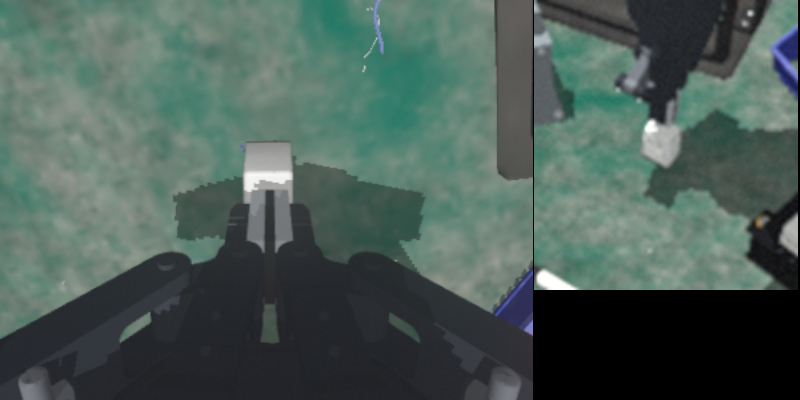

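The relay still stands, at (268,170) in the left half, with the shut fingertips overlapping its top near (270,195). I'll check in 3D whether they are above or beside it.

```bash
python3 - <<'E'
from rel import *
st=ctrl.read_state();M=viewer.camera_model('wrist'); a,D=viewer.get_image('wrist'); P,uv=cloud('wrist',np.ones(D.shape,bool),D,M)
print(st['eef_pos'],st['width'])
m=(abs(uv[:,0]-322)<14)
for v in range(195,300,5):
    q=P[m&(uv[:,1]==v)]; c=a[v,322]
    if len(q): print(v,np.median(q,0).round(1),c)
t,Dt=viewer.get_image('top'); Q,_=cloud('top',np.ones(D.shape,bool),Dt); rect('top',band(Q,30,45,455,515,40,115))
s,Ds=viewer.get_image('scene'); Q,_=cloud('scene',np.ones(D.shape,bool),Ds); rect('scene',band(Q,34,42,455,515,40,115))
E
```

```text
[486.80434366  78.09479398  42.2943207 ] -0.2091706926493477
195 [483.5  97.9   2.6] [102 127 115]
200 [484.   94.8   2.4] [104 128 116]
205 [484.7  91.7   2.7] [ 98 115 107]
210 [485.1  91.   10.3] [148 149 146]
215 [484.9  90.9  18.6] [158 160 158]
220 [485.   90.6  26.1] [168 169 168]
225 [485.   90.4  32.8] [174 175 173]
230 [485.2  89.3  37.5] [244 244 242]
235 [485.7  87.   37.6] [237 237 236]
240 [486.3  84.   37.5] [168 168 166]
245 [485.3  89.3  54.8] [56 59 59]
250 [485.2  89.2  60. ] [54 57 56]
255 [485.2  89.4  64.9] [54 57 57]
260 [485.4  89.4  69.5] [51 54 53]
265 [484.9  89.5  73.8] [48 51 52]
270 [485.3  89.3  77.5] [48 50 51]
275 [485.2  89.   81.6] [45 47 49]
280 [485.2  89.2  85.2] [48 49 53]
285 [485.6  89.1  89.7] [48 50 52]
290 [485.9  89.4  92.9] [49 50 52]
295 [486.6  89.5  96.1] [48 49 50]
top 5 [478.5  86.9] [5.8 3.2] 68.8 z 35.7
scene 70 [483.5  76.3] [19.3 29. ] 23.9 z 38.0
```

```bash
python3 - <<'E'
from rel import *
M0=viewer.camera_model('wrist')
st=ctrl.read_state(); Tt=np.eye(4);Tt[:3,:3]=R.from_euler('xyz',st['tool_rot']).as_matrix();Tt[:3,3]=st['eef_pos']
X=np.linalg.inv(Tt)@np.array(M0['T']); print(X.round(2))  # camera in tool
def L(D): 
    P,uv=cloud('wrist',np.ones(D.shape,bool),D,{**M0,'T':X}); return P,uv
for f in('w1','w6','w5','w3'):
    P,uv=L(np.load(f+'.npz')['D'])
    for sgn in(-1,1):
        q=P[(P[:,2]<45)&(P[:,2]>-60)&(sgn*P[:,1]>13)&(sgn*P[:,1]<75)&(abs(P[:,0])<25)]
        if f in('w3','w5'): q=q[sgn*q[:,1]>15.5]
        print(f,sgn,len(q),'zmax',np.percentile(q[:,2],[90,98,100]).round(1), 'at',q[np.argmax(q[:,2])].round(1))
a,D=viewer.get_image('wrist');P,uv=L(D)
q=P[(abs(P[:,1])<20)&(abs(P[:,0])<14)&(P[:,2]<3)]; print('shut',np.percentile(q[:,2],[90,98,100]).round(1))
E
```

```text
[[   0.     -0.95   -0.3    76.45]
 [   1.      0.      0.      0.54]
 [  -0.     -0.3     0.95 -148.19]
 [   0.      0.      0.      1.  ]]
w1 -1 2892 zmax [-26.1 -20.8 -17.3] at [ -1.5 -42.5 -17.3]
w1 1 2885 zmax [-26.1 -21.1 -18.2] at [  4.3  43.6 -18.2]
w6 -1 2895 zmax [-26.1 -21.1 -18.2] at [  6.8 -42.4 -18.2]
w6 1 2886 zmax [-26.2 -20.9 -17.7] at [ -2.4  43.9 -17.7]
w5 -1 2612 zmax [-23.9 -14.6  -9.1] at [ 10.7 -15.6  -9.1]
w5 1 3041 zmax [-23.7 -14.1 -10.1] at [ 11.2  17.9 -10.1]
w3 -1 2617 zmax [-23.7 -14.2  -9.6] at [ 10.9 -16.5  -9.6]
w3 1 3037 zmax [-24.1 -14.2  -9.2] at [10.7 19.  -9.2]
shut [-25.7 -14.6  -9.4]
```

The fingertips are actually about 9 mm behind the reported TCP (tips at z ≈ 51 now), not ahead of it, so they shut above the relay and left it undisturbed. I'll open and go 26 mm lower.

```bash
python3 -m creep '[{"jaw":1,"xyz":[0,0,0],"angular":[0,0,0]},{"jaw":1,"xyz":[0,0,0],"angular":[0,0,0]},{"jaw":1,"xyz":[0,0,0],"angular":[0,0,0]},{"jaw":1,"xyz":[0,0,0],"angular":[0,0,0]},{"jaw":1,"xyz":[0,0,0],"angular":[0,0,0]},{"jaw":1,"xyz":[0,0,10],"angular":[0,0,0]},{"jaw":1,"xyz":[0,0,20],"angular":[0,0,0]},{"jaw":1,"xyz":[0,0,26],"angular":[0,0,0]},{"jaw":1,"xyz":[0,0,26],"angular":[0,0,0]},{"jaw":1,"xyz":[0,0,26],"angular":[0,0,0]}]'; python3 -m creep '[{"jaw":-1,"xyz":[0,0,0],"angular":[0,0,0]},{"jaw":-1,"xyz":[0,0,0],"angular":[0,0,0]},{"jaw":-1,"xyz":[0,0,0],"angular":[0,0,0]},{"jaw":-1,"xyz":[0,0,0],"angular":[0,0,0]},{"jaw":-1,"xyz":[0,0,0],"angular":[0,0,0]},{"jaw":-1,"xyz":[0,0,0],"angular":[0,0,0]}]'
```

```text
clock: 22.55
eef_pos: [486.8, 78.2, 16.3]
tool_rot: [3.142, -0.0, 1.776]
force: [-0.7, 0.1, 0.4]
width: 85.3
gripper_force: 0.0
clock: 23.3
eef_pos: [486.9, 78.1, 16.6]
tool_rot: [3.141, 0.0, 1.776]
force: [-1.3, -0.9, 6.1]
width: 20.1
gripper_force: 59.2
```

```bash
python3 -m creep '[{"jaw":-1,"xyz":[0,0,-10],"angular":[0,0,0]},{"jaw":-1,"xyz":[0,0,-60],"angular":[0,0,0.08]},{"jaw":-1,"xyz":[0,0,-110],"angular":[0,0,0.16]},{"jaw":-1,"xyz":[0,0,-110],"angular":[0,0,0.16]},{"jaw":-1,"xyz":[0,0,-110],"angular":[0,0,0.16]},{"jaw":-1,"xyz":[0,0,-110],"angular":[0,0,0.16]}]'
python3 - <<'E'
from rel import *
st=ctrl.read_state();print(st['eef_pos'],st['tool_rot'][2],st['width'],st['force'])
M=viewer.camera_model('wrist'); a,D=viewer.get_image('wrist'); P,uv=cloud('wrist',np.ones(D.shape,bool),D,M)
np.savez('w8.npz',a=a,D=D,T=M['T'])
Rt=R.from_euler('xyz',st['tool_rot']).as_matrix();L=(P-st['eef_pos'])@Rt
white=(a[uv[:,1],uv[:,0]].min(1)>110)
q=L[white&(abs(L[:,1])<25)&(L[:,2]>-40)&(L[:,2]<30)&(abs(L[:,0])<30)]; print(len(q),np.percentile(q,[1,50,99],axis=0).round(1))
f=q[q[:,0]>np.percentile(q[:,0],99)-3]; print('face',np.percentile(f,[1,50,99],axis=0).round(1))
# face orientation
A=np.c_[f[:,1:],np.ones(len(f))]; print('x=ay+bz+c',np.linalg.lstsq(A,f[:,0],rcond=None)[0].round(3))
dk=L[(abs(L[:,1])<8)&(L[:,2]>-30)&(L[:,2]<40)&(abs(L[:,0])<25)]; print('bottom z',np.percentile(dk[:,2],[50,98,100]))
cv2.imwrite('pics/w8.png',cv2.resize(a[140:340,220:420,::-1],None,fx=3,fy=3,interpolation=cv2.INTER_CUBIC))
E
```

```text
clock: 24.05
eef_pos: [485.8, 77.7, 125.3]
tool_rot: [-3.139, 0.0, 1.616]
force: [-0.1, -0.6, 0.2]
width: 19.8
gripper_force: 58.8
[485.83021962  77.74614697 125.30935087] 1.6160560170195253 19.781012097501364 [-0.14724307 -0.64031872  0.18204395]
3501 [[-12.3 -15.3 -35. ]
 [  9.5  -0.4 -20.3]
 [ 13.4  10.   11.5]]
face [[ 10.6 -15.5 -36.3]
 [ 12.5  -1.9 -12. ]
 [ 13.5  10.   12.4]]
x=ay+bz+c [ 0.017  0.042 12.787]
bottom z [-20.34799483  14.1179674   17.38760374]
```

View pics/w8.png

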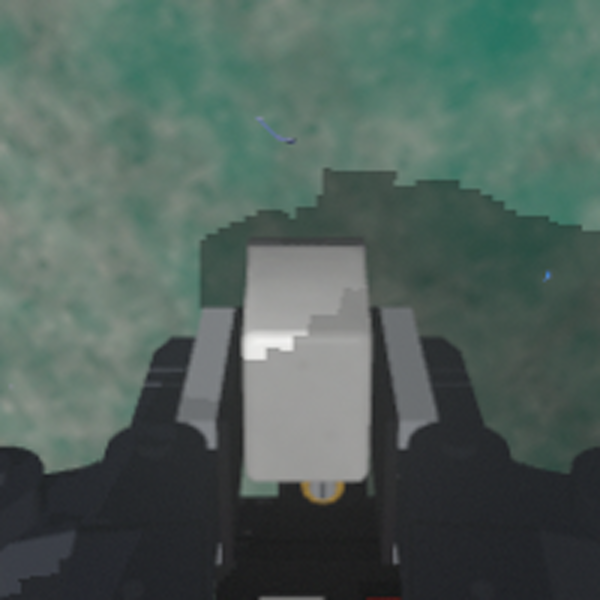

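The relay is gripped square, its front face at (305,285) parallel to the pads, held about 0.7 mm toward tool -x, with its bottom 16.5 mm ahead of the TCP. Moving over bay1.

```bash
python3 -m creep '[{"jaw":-1,"xyz":[-50,-1,0],"angular":[0,0,0]},{"jaw":-1,"xyz":[-100,-2.5,0],"angular":[0,0,0]},{"jaw":-1,"xyz":[-150,-3.5,0],"angular":[0,0,0]},{"jaw":-1,"xyz":[-196.9,-4.7,0],"angular":[0,0,0]},{"jaw":-1,"xyz":[-196.9,-4.7,10],"angular":[0,0,0]},{"jaw":-1,"xyz":[-196.9,-4.7,30],"angular":[0,0,0]},{"jaw":-1,"xyz":[-196.9,-4.7,30],"angular":[0,0,0]},{"jaw":-1,"xyz":[-196.9,-4.7,30],"angular":[0,0,0]},{"jaw":-1,"xyz":[-196.9,-4.7,30],"angular":[0,0,0]},{"jaw":-1,"xyz":[-196.9,-4.7,30],"angular":[0,0,0]}]'
python3 - <<'E'
from rel import *
st=ctrl.read_state();print(st['qpos'].round(2),st['eef_pos'],st['tool_rot'],st['width'],st['force'])
M=viewer.camera_model('wrist'); a,D=viewer.get_image('wrist'); P,uv=cloud('wrist',np.ones(D.shape,bool),D,M)
np.savez('w9.npz',a=a,D=D,T=M['T'])
B=band(P,28,35.5,440,560,-215,-20); rect('box',B)
for x in range(462,540,12):
    s=B[abs(B[:,0]-x)<6]; print(x,len(s),s[:,1].max().round(1),end='; ')
print()
for y in range(-110,-40,10):
    s=B[abs(B[:,1]-y)<5]
    if len(s): print(y,np.percentile(s[:,0],[0.5,99.5]).round(1),end='; ')
rect('old',band(P,44,52,440,520,-95,-50))
E
```

```text
clock: 25.35
eef_pos: [491.3, -118.7, 96.8]
tool_rot: [3.141, 0.0, 1.616]
force: [-0.8, -0.2, -0.8]
width: 20.2
gripper_force: 58.9
[ 0.46  0.65 -0.41  2.03  0.48  0.56 -0.25] [ 491.3056187  -118.69626633   96.79355004] [3.14073653e+00 2.91015249e-04 1.61613480e+00] 20.159315174831868 [-0.78033648 -0.18436202 -0.78268354]
box 10490 [ 500.3 -119.1] [ 68.  149.9] 2.7 z 31.7
462 562 -45.6; 474 2032 -45.1; 486 787 -44.5; 498 1154 -44.0; 510 2377 -43.4; 522 2504 -43.0; 534 1074 -43.3; 
-110 [466.2 533.3]; -100 [466.1 532.8]; -90 [465.3 532.4]; -80 [465.2 531.8]; -70 [464.4 531.6]; -60 [464.2 531.1]; -50 [463.5 530.7]; old 1264 [488.1 -75.3] [19.  26.7] 1.9 z 47.4
```

```bash
python3 -m creep '[{"jaw":-1,"xyz":[0,0,20],"angular":[0,0,0]},{"jaw":-1,"xyz":[0,0,38],"angular":[0,0,0]},{"jaw":-1,"xyz":[0,0,43],"angular":[0,0,0]},{"jaw":-1,"xyz":[0,0,43],"angular":[0,0,0]},{"jaw":-1,"xyz":[0,0,43],"angular":[0,0,0]},{"jaw":-1,"xyz":[0,0,43],"angular":[0,0,0]}]'; python3 -c "
from h import *
import time
for i in range(3):
    viewer.get_image('top'); s=ctrl.read_state(); print(s['eef_pos'].round(2),s['tool_rot'].round(4),s['force'].round(1),s['torque'].round(2))"
```

```text
clock: 26.15
eef_pos: [491.4, -118.9, 53.9]
tool_rot: [3.14, 0.0, 1.616]
force: [0.2, 0.2, 0.8]
width: 19.9
gripper_force: 58.9
[ 491.3  -118.96   53.82] [3.1406e+00 3.0000e-04 1.6156e+00] [ 0.2 -0.2 -1. ] [0.04 0.04 0.01]
[ 491.21 -118.95   53.73] [3.1409e+00 2.0000e-04 1.6157e+00] [ 0.9 -0.6 -0.5] [0.01 0.06 0.  ]
[ 491.15 -118.89   53.64] [3.1410e+00 2.0000e-04 1.6157e+00] [ 0.   0.7 -0.5] [ 0.01  0.04 -0.01]
```

```bash
python3 -m creep '[{"jaw":-1,"xyz":[-0.2,-0.8,0],"angular":[0,0,0]},{"jaw":-1,"xyz":[-0.2,-0.8,3],"angular":[0,0,0]},{"jaw":-1,"xyz":[-0.2,-0.8,6],"angular":[0,0,0]},{"jaw":-1,"xyz":[-0.2,-0.8,6],"angular":[0,0,0]}]';python3 -m creep '[{"jaw":-1,"xyz":[0,0,1],"angular":[0,0,0]},{"jaw":-1,"xyz":[0,0,2],"angular":[0,0,0]},{"jaw":-1,"xyz":[0,0,3],"angular":[0,0,0]},{"jaw":-1,"xyz":[0,0,3],"angular":[0,0,0]}]'
```

```text
clock: 26.8
eef_pos: [489.9, -119.0, 47.0]
tool_rot: [-3.141, -0.0, 1.616]
force: [0.5, -0.6, -0.6]
width: 20.6
gripper_force: 58.9
clock: 27.3
eef_pos: [490.1, -119.1, 44.3]
tool_rot: [-3.141, -0.0, 1.616]
force: [0.7, -0.1, -0.9]
width: 20.1
gripper_force: 58.9
```

Bottom is about 4 mm into the mouth without contact; pressing in short steps.

```bash
python3 -m creep '[{"jaw":-1,"xyz":[0,0,1],"angular":[0,0,0]},{"jaw":-1,"xyz":[0,0,2],"angular":[0,0,0]},{"jaw":-1,"xyz":[0,0,2],"angular":[0,0,0]}]'; python3 -m creep '[{"jaw":-1,"xyz":[0,0,1],"angular":[0,0,0]},{"jaw":-1,"xyz":[0,0,2],"angular":[0,0,0]},{"jaw":-1,"xyz":[0,0,2],"angular":[0,0,0]}]'
```

```text
clock: 27.68
eef_pos: [490.1, -119.0, 42.2]
tool_rot: [-3.141, -0.0, 1.616]
force: [0.8, 0.4, 0.2]
width: 20.4
gripper_force: 58.9
clock: 28.05
eef_pos: [490.3, -118.8, 40.3]
tool_rot: [3.141, -0.0, 1.616]
force: [-0.3, 0.3, -0.8]
width: 20.2
gripper_force: 58.9
```

```bash
python3 -m creep '[{"jaw":-1,"xyz":[0,0,1],"angular":[0,0,0]},{"jaw":-1,"xyz":[0,0,1],"angular":[0,0,0]}]'
```

```text
clock: 28.3
eef_pos: [490.4, -118.9, 39.5]
tool_rot: [3.141, -0.0, 1.616]
force: [-0.2, 1.7, 2.7]
width: 20.0
gripper_force: 59.3
```

```bash
for i in 1; do python3 -m creep '[{"jaw":-1,"xyz":[0,0,1],"angular":[0,0,0]},{"jaw":-1,"xyz":[0,0,1],"angular":[0,0,0]}]'; python3 -m creep '[{"jaw":-1,"xyz":[0,0,1],"angular":[0,0,0]},{"jaw":-1,"xyz":[0,0,1],"angular":[0,0,0]}]'; done
```

```text
clock: 28.55
eef_pos: [490.6, -119.1, 38.6]
tool_rot: [3.141, 0.0, 1.616]
force: [0.4, 1.4, 4.1]
width: 20.0
gripper_force: 59.6
clock: 28.8
eef_pos: [490.7, -119.1, 37.6]
tool_rot: [3.141, 0.0, 1.616]
force: [-0.2, -0.2, 5.4]
width: 20.2
gripper_force: 59.7
```

```bash
python3 -m creep '[{"jaw":-1,"xyz":[0,0,1],"angular":[0,0,0]},{"jaw":-1,"xyz":[0,0,2],"angular":[0,0,0]},{"jaw":-1,"xyz":[0,0,2],"angular":[0,0,0]}]'; python3 -m creep '[{"jaw":-1,"xyz":[0,0,1],"angular":[0,0,0]},{"jaw":-1,"xyz":[0,0,2],"angular":[0,0,0]},{"jaw":-1,"xyz":[0,0,2],"angular":[0,0,0]}]'
```

```text
clock: 29.18
eef_pos: [490.9, -119.0, 35.4]
tool_rot: [3.14, -0.0, 1.616]
force: [0.5, 1.6, 2.7]
width: 20.1
gripper_force: 59.1
clock: 29.55
eef_pos: [490.5, -119.0, 33.3]
tool_rot: [3.141, -0.0, 1.616]
force: [2.4, 1.0, 2.9]
width: 20.1
gripper_force: 59.4
```

Moderate forces; TCP at home should be about 26.5.

```bash
python3 -m creep '[{"jaw":-1,"xyz":[0,0,1],"angular":[0,0,0]},{"jaw":-1,"xyz":[0,0,2],"angular":[0,0,0]},{"jaw":-1,"xyz":[0,0,2],"angular":[0,0,0]}]'; python3 -m creep '[{"jaw":-1,"xyz":[0,0,1],"angular":[0,0,0]},{"jaw":-1,"xyz":[0,0,2],"angular":[0,0,0]},{"jaw":-1,"xyz":[0,0,2],"angular":[0,0,0]}]';  python3 -m creep '[{"jaw":-1,"xyz":[0,0,1],"angular":[0,0,0]},{"jaw":-1,"xyz":[0,0,1],"angular":[0,0,0]}]'
```

```text
clock: 29.92
eef_pos: [490.1, -119.0, 31.2]
tool_rot: [-3.141, -0.0, 1.616]
force: [0.0, 0.3, 3.0]
width: 19.8
gripper_force: 59.4
clock: 30.3
eef_pos: [489.9, -119.1, 29.1]
tool_rot: [-3.141, -0.0, 1.616]
force: [1.1, 0.1, 2.4]
width: 19.8
gripper_force: 59.4
clock: 30.55
eef_pos: [489.9, -119.1, 28.2]
tool_rot: [-3.141, -0.0, 1.616]
force: [0.5, 1.3, 2.6]
width: 20.0
gripper_force: 59.4
```

```bash
python3 -m creep '[{"jaw":-1,"xyz":[0,0,1],"angular":[0,0,0]},{"jaw":-1,"xyz":[0,0,1],"angular":[0,0,0]}]'; python3 -m creep '[{"jaw":-1,"xyz":[0,0,0.5],"angular":[0,0,0]},{"jaw":-1,"xyz":[0,0,0.5],"angular":[0,0,0]}]'
```

```text
clock: 30.8
eef_pos: [490.0, -119.0, 27.2]
tool_rot: [-3.141, -0.0, 1.616]
force: [-0.5, 1.3, 2.3]
width: 20.3
gripper_force: 59.4
clock: 31.05
eef_pos: [490.1, -119.1, 26.8]
tool_rot: [-3.141, 0.0, 1.616]
force: [-0.9, 0.4, 3.1]
width: 19.8
gripper_force: 59.5
```

```bash
python3 -m creep '[{"jaw":-1,"xyz":[0,0,0.5],"angular":[0,0,0]},{"jaw":-1,"xyz":[0,0,0.5],"angular":[0,0,0]}]'; python3 -m creep '[{"jaw":-1,"xyz":[0,0,0.4],"angular":[0,0,0]},{"jaw":-1,"xyz":[0,0,0.4],"angular":[0,0,0]}]'
```

```text
clock: 31.3
eef_pos: [490.1, -119.1, 26.7]
tool_rot: [-3.142, 0.0, 1.616]
force: [-0.9, 1.3, 7.9]
width: 20.0
gripper_force: 60.1
clock: 31.55
eef_pos: [490.1, -119.1, 26.6]
tool_rot: [3.141, 0.001, 1.616]
force: [-2.4, 1.7, 11.6]
width: 19.8
gripper_force: 60.6
```

Floor reached at the expected height (11.6 N, rising steeply). Easing off, releasing, lifting and checking.

```bash
python3 -m creep '[{"jaw":-1,"xyz":[0,0,-0.6],"angular":[0,0,0]},{"jaw":-0.3,"xyz":[0,0,-0.6],"angular":[0,0,0]},{"jaw":0,"xyz":[0,0,-0.6],"angular":[0,0,0]},{"jaw":0.5,"xyz":[0,0,-0.6],"angular":[0,0,0]},{"jaw":0.5,"xyz":[0,0,-0.6],"angular":[0,0,0]},{"jaw":0.5,"xyz":[0,0,-0.6],"angular":[0,0,0]},{"jaw":0.5,"xyz":[0,0,-30],"angular":[0,0,0]},{"jaw":0.5,"xyz":[0,0,-90],"angular":[0,0,0]},{"jaw":0.5,"xyz":[0,0,-150],"angular":[0,0,0]},{"jaw":0.5,"xyz":[0,0,-180],"angular":[0,0,0]},{"jaw":0.5,"xyz":[0,0,-180],"angular":[0,0,0]},{"jaw":0.5,"xyz":[0,0,-180],"angular":[0,0,0]}]'
python3 - <<'E'
from rel import *
M=viewer.camera_model('wrist'); a,D=viewer.get_image('wrist'); P,uv=cloud('wrist',np.ones(D.shape,bool),D,M)
rect('old',band(P,43,60,440,520,-97,-50)); rect('new',band(P,43,60,440,520,-142,-97));
for y0 in(-75.5,-119.5):
    q=band(P,43,60,478,500,y0-11,y0+11); A=np.c_[q[:,:2]-[489,y0],np.ones(len(q))]; print('plane',np.linalg.lstsq(A,q[:,2],rcond=None)[0].round(3))
s,Ds=viewer.get_image('scene'); t,Dt=viewer.get_image('top')
Q,_=cloud('top',np.ones(D.shape,bool),Dt);rect('handle',band(Q,183,200,400,470,180,250))
Q,_=cloud('scene',np.ones(D.shape,bool),Ds);rect('handle s',band(Q,183,200,400,470,180,250));rect('old s',band(Q,43,60,440,520,-97,-50)); rect('new s',band(Q,43,60,440,520,-142,-97)); print(ctrl.read_state()['eef_pos'],ctrl.read_state()['force'])
o=np.zeros((400,800,3),np.uint8);o[:,:500]=a[:,70:570];o[:300,500:]=cv2.resize(s[140:340,240:440],(300,300),interpolation=cv2.INTER_CUBIC); cv2.imwrite('pics/end.png',o[...,::-1])
E
```

```text
clock: 33.05
eef_pos: [489.4, -119.2, 205.1]
tool_rot: [-3.14, -0.0, 1.615]
force: [0.6, -0.1, 0.2]
width: 64.1
gripper_force: 0.0
old 570 [487.8 -75.1] [19.3 26.5] 2.6 z 47.3
new 530 [ 490.4 -119.2] [19.1 26.9] 2.3 z 47.7
plane [-8.0000e-03 -7.0000e-03  4.7407e+01]
plane [-8.000e-03 -8.000e-03  4.783e+01]
handle 145 [437.7 218.8] [28.8 26.6] 4.9 z 192.1
handle s 134 [433.9 217.8] [25.7 29.2] 38.1 z 191.7
old s 117 [485.1 -76.1] [20.4 26.2] 3.8 z 48.0
new s 140 [ 488.5 -120.8] [21.2 28.3] 2.3 z 48.6
[ 489.26086978 -118.89523646  204.57896841] [ 0.39224472  0.38425929 -0.7246697 ]
```

View pics/end.png

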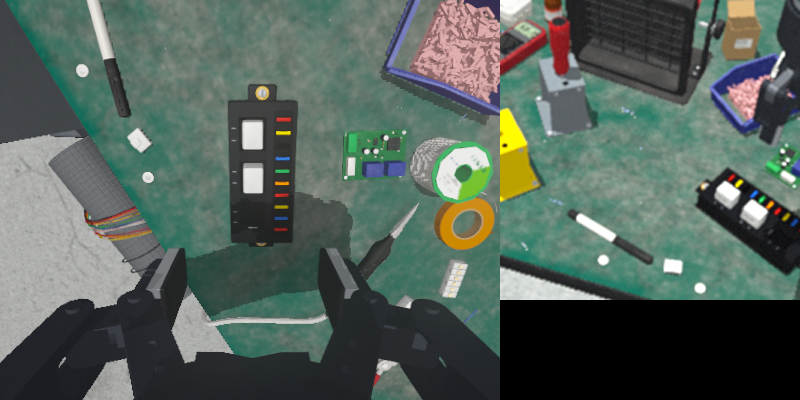

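Both relays stand in the box at (252,134) and (253,178); the driver is in its stand at (560,45). The new relay reads about 0.5 mm higher than the old one in both cameras, because my back-off lifted it slightly. I'll press its top gently with shut fingers.

```bash
python3 -m creep '[{"jaw":-1,"xyz":[-0.7,0.9,40],"angular":[0,0,0]},{"jaw":-1,"xyz":[-0.7,0.9,90],"angular":[0,0,0]},{"jaw":-1,"xyz":[-0.7,0.9,100],"angular":[0,0,0]},{"jaw":-1,"xyz":[-0.7,0.9,110],"angular":[0,0,0]},{"jaw":-1,"xyz":[-0.7,0.9,130],"angular":[0,0,0]},{"jaw":-1,"xyz":[-0.7,0.9,145],"angular":[0,0,0]},{"jaw":-1,"xyz":[-0.7,0.9,152],"angular":[0,0,0]},{"jaw":-1,"xyz":[-0.7,0.9,152],"angular":[0,0,0]},{"jaw":-1,"xyz":[-0.7,0.9,152],"angular":[0,0,0]},{"jaw":-1,"xyz":[-0.7,0.9,152],"angular":[0,0,0]}]'; python3 -m creep '[{"jaw":-1,"xyz":[0,0,1],"angular":[0,0,0]},{"jaw":-1,"xyz":[0,0,2],"angular":[0,0,0]},{"jaw":-1,"xyz":[0,0,2],"angular":[0,0,0]}]'; python3 -m creep '[{"jaw":-1,"xyz":[0,0,1],"angular":[0,0,0]},{"jaw":-1,"xyz":[0,0,2],"angular":[0,0,0]},{"jaw":-1,"xyz":[0,0,2],"angular":[0,0,0]}]'
```

```text
clock: 34.45
eef_pos: [491.5, -119.8, 54.5]
tool_rot: [3.14, 0.0, 1.616]
force: [-0.4, 0.1, 0.1]
width: -0.1
gripper_force: 0.0
clock: 34.83
eef_pos: [491.0, -119.7, 51.8]
tool_rot: [-3.141, -0.0, 1.616]
force: [-0.8, 0.4, -0.5]
width: 0.1
gripper_force: 0.0
clock: 35.2
eef_pos: [491.0, -119.7, 49.8]
tool_rot: [-3.141, -0.0, 1.616]
force: [0.2, 0.2, -0.0]
width: 0.0
gripper_force: 0.0
```

```bash
for k in 1; do python3 -m creep '[{"jaw":-1,"xyz":[0,0,1],"angular":[0,0,0]},{"jaw":-1,"xyz":[0,0,2],"angular":[0,0,0]},{"jaw":-1,"xyz":[0,0,2],"angular":[0,0,0]}]'; python3 -m creep '[{"jaw":-1,"xyz":[0,0,1],"angular":[0,0,0]},{"jaw":-1,"xyz":[0,0,2],"angular":[0,0,0]},{"jaw":-1,"xyz":[0,0,2],"angular":[0,0,0]}]'; python3 -m creep '[{"jaw":-1,"xyz":[0,0,1],"angular":[0,0,0]},{"jaw":-1,"xyz":[0,0,2],"angular":[0,0,0]},{"jaw":-1,"xyz":[0,0,2],"angular":[0,0,0]}]'; python3 -m creep '[{"jaw":-1,"xyz":[0,0,1],"angular":[0,0,0]},{"jaw":-1,"xyz":[0,0,1],"angular":[0,0,0]}]'; done | grep -E 'eef|force:'
```

```text
eef_pos: [491.0, -119.7, 47.8]
force: [0.4, 0.8, 0.0]
gripper_force: 0.0
eef_pos: [491.0, -119.7, 45.8]
force: [-0.1, -0.4, 0.6]
gripper_force: 0.0
eef_pos: [491.0, -119.7, 43.8]
force: [0.3, -0.1, -0.3]
gripper_force: 0.0
eef_pos: [491.0, -119.7, 42.9]
force: [-0.6, -0.0, -0.3]
gripper_force: 0.0
```

```bash
(python3 -m creep '[{"jaw":-1,"xyz":[0,0,1],"angular":[0,0,0]},{"jaw":-1,"xyz":[0,0,1],"angular":[0,0,0]}]'; python3 -m creep '[{"jaw":-1,"xyz":[0,0,1],"angular":[0,0,0]},{"jaw":-1,"xyz":[0,0,1],"angular":[0,0,0]}]'; python3 -m creep '[{"jaw":-1,"xyz":[0,0,0.7],"angular":[0,0,0]},{"jaw":-1,"xyz":[0,0,0.7],"angular":[0,0,0]}]') | grep -E 'eef|force:'
```

```text
eef_pos: [491.2, -119.7, 42.2]
force: [-0.4, -0.3, 2.4]
gripper_force: 1.8
eef_pos: [491.3, -119.7, 42.1]
force: [-3.4, 1.0, 13.9]
gripper_force: 7.0
eef_pos: [491.4, -119.7, 42.0]
force: [-3.3, 0.6, 21.4]
gripper_force: 10.5
```

```bash
python3 -m creep '[{"jaw":-1,"xyz":[0,0,-3],"angular":[0,0,0]},{"jaw":-1,"xyz":[0,0,-50],"angular":[0,0,0]},{"jaw":-1,"xyz":[0,0,-110],"angular":[0,0,0]},{"jaw":-1,"xyz":[0,0,-160],"angular":[0,0,0]},{"jaw":-1,"xyz":[0,0,-160],"angular":[0,0,0]},{"jaw":-1,"xyz":[0,0,-160],"angular":[0,0,0]},{"jaw":-1,"xyz":[0,0,-160],"angular":[0,0,0]}]'
python3 - <<'E'
from rel import *
M=viewer.camera_model('wrist'); a,D=viewer.get_image('wrist'); P,uv=cloud('wrist',np.ones(D.shape,bool),D,M)
rect('old',band(P,43,60,440,520,-97,-50)); rect('new',band(P,43,60,440,520,-142,-97))
s,Ds=viewer.get_image('scene');Q,_=cloud('scene',np.ones(D.shape,bool),Ds)
rect('old s',band(Q,43,60,440,520,-97,-50)); rect('new s',band(Q,43,60,440,520,-142,-97)); print(ctrl.read_state()['qd'].round(3))
E
```

```text
clock: 38.2
eef_pos: [490.0, -119.7, 198.8]
tool_rot: [-3.139, -0.001, 1.616]
force: [-0.1, 0.3, -0.5]
width: 0.3
gripper_force: 0.0
old 548 [488.1 -74.8] [18.6 25.9] 2.2 z 47.5
new 528 [ 490.7 -119. ] [18.6 26.4] 2.4 z 47.5
old s 116 [485.8 -76. ] [20.9 26.7] 3.3 z 48.1
new s 139 [ 489.5 -120.5] [21.3 27.7] 3.7 z 48.2
[-0.    -0.003 -0.005 -0.005  0.001  0.002  0.001]
```

Both relays now read the same height in both cameras, and the arm touches nothing. Handing in.

```bash
python3 -c "
from h import *
print(ctrl.finish_job())"
```

```text
the job is handed in; nothing more can be done
None
```

The new relay is upright and fully home in bay1, the clear bay (I touched its floor with the screwdriver at about 5 N first), the screwdriver is back in its stand, and I handed the job in at about 38 s; the one blemish is a brief 21.4 N reading during the last press on the relay, just over the roughly 20 N limit.

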